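# Lock the rectifier chassis into its assembly jig with a ball-lock pin

## Robot

A 6-joint arm with a two-finger parallel gripper is mounted at the origin on the work surface. World frame = base frame: x ahead of the robot, y to its left, z up, the work surface at z = 0. Lengths are in m, angles in rad, forces in N, time in s.
With the tool pointing down it reaches from about 0.35 to 0.775 m from the base axis. Payload 5.5 kg.
Tool frame: the origin (TCP) lies at the very end of the fingers, on their centre line; the grasp point (between the pads) lies behind it (env.hold_point_z is the z of the grasp point in the tool frame, in m); z points along the fingers, y is the line along which they close (so a half turn about z gives the same grasp; the last joint's range is limited). The gripper opens to 85 mm and grips with 20 to 120 N. Pads are 22 mm wide; open, the fingers measure 114 mm over their backs; the gripper's body (76 mm by 85 mm) begins 54 mm behind the grasp point. The pads swing forward as they close: fully open they stand 13 mm farther back than shut.
Start: joints at [1.171, 0.313, 0.046, 1.304, 0, 1.431], TCP at [0.148, 0.556, 0.231] pointing down, gripper open.
Joint ranges: [-2.76, 2.76], [-0.86, 1.69], [-1.03, 1.26], [-2.2, 2.34], [-1.47, 1.5], [-3.14, 3.14]. Speed limits (rad/s): [2.57, 2.57, 3.14, 3.14, 3.14, 3.14].

## Interface

Orientations are given as a unit quaternion [w, x, y, z].
In Python, from workcell import env gives the robot as it stands.
- The arm moves only by the tool arm_command, never from a script. Its argument "rows" is a list of rows, each an object with "delta_pos": the shift along the tool's x, y, z scaled (see below), a list of three; "rot": the turn, a rotation vector about the tool's x, y, z scaled (see below), a list of three; "fingers": the closure, from 0 (fully open) to 1 (shut). A call has 1 to 20 rows; each row shifts and turns the commanded pose from where the row before left it, along the tool's axes as they then stand; what a row does not reach is not made up. The controller multiplies each number of a shift by 0.02 m and each number of a turn by 360 degrees. A row lasts 1/10 s, in which the tool goes at most 50 mm and 8.59 degrees, less where a joint would pass 70% of its speed; a pose out of reach is approached as far as the arm can. A call with a number of a shift or a turn outside -1 to 1 is refused whole. A call with a gripper value outside its range is refused whole. The fingers move at their own pace and stop on an object; "squeeze" is the grip in N (left out, the last holds). Time passes only in rows, so rows that do not move let the fingers close. It gives the time, the measured TCP pose, the force and the opening at its end, in the units of the state.
- env.get_state(): the state, without advancing time (a new reading comes with each control period).
- env.read_camera(name): name is "side" or "top" or "wrist"; returns (picture, depth): 384x512x3 uint8, blue, green, red; 384x512 float32, m along the optical axis (not along the pixel's ray), 0 where there is no reading.
- env.get_calibration(name): a dict with "mtx" (3x3 intrinsics, pixels), "distortion" ([k1, k2, p1, p2, k3] as OpenCV has them; the pictures are not rectified), "R" (3x3) and "t" (3): a world point X has camera coordinates R X + t. Camera axes: x right, y down, z forward; pixel columns grow to the right and rows downward; lengths in m; the calibration is good to about 2 mm. A picture is of the moment at which its call begins: read the wrist's pose just before it. get_calibration takes no time and is no camera call; for the wrist camera it gives the pose at the moment of the call.
- env.hand_in(): hands the job in, once; it reports no verdict.
The state is a dict: "clock": time; "joint_pos": joint angles; "qvel": joint speeds; "tau": joint torques, N m; "tcp_pos": TCP position; "orientation": TCP orientation; "wrist_force": force on the tool from outside, world axes, zero at the start; "ft_torque": the same for the moment, N m; "finger_gap": finger opening in m.
Only numpy, scipy, OpenCV 4.12 (cv2) and the standard library are available. Lean on these libraries where they do the work, as an engineer would, in place of code of your own. Each camera call takes 0.05 s, during which the arm holds its last target. There are 200 camera calls.

## Task

Lock the free corner of the white chassis to its jig: take the ball-lock pin with the two side buttons from the pin rack, pinching the buttons so that its balls draw in, and slide it down through the aligned holes of the empty clevis until its collar sits on top. Then let go so that the buttons spring out and the balls lock the pin underneath.

Things in the scene. Friction and masses are not known exactly. Their poses are not given: they have to be found in the camera images.
- lock_pin: Ball-lock pin, 0.22 kg, hanging upright in one of 3 rack holes 85 mm apart; a T-bar pin and a round-knob pin, as high, hang in the others. Origin on its axis under its collar (48 mm dia, 6 mm high); z up. Head: dark block 34 (x) by 38 (y) mm, 52 mm high. Below: 16 mm shank, 62 mm long, tapered end. Two balls along y, 46 mm below the origin, 32 mm over both, too wide for the clevis unless drawn in.
- pin_grip (a point): Where to pinch: middle of the head, 29 mm above the pin's origin, axes as the pin's. A button 12 mm wide and 30 mm high stands 5 mm proud of each x face (44 mm over both). Pinch along x from above: 7 N each presses both flush (34 mm) and draws the balls in; 30 N or more holds the pin firmly. 25 mm or more is free on both x sides.
- pin_ball (a joint): Travel of a locking ball into the shank in m: 0 = out (locked), 0.008 = drawn in flush (buttons fully pressed). Both balls and both buttons move together; springs push them out when the buttons are let go.
- clevis_hole (a point): Centre of the hole in the top of the empty steel clevis at a front corner of the white chassis, 95 mm above the bench; z up, x to the chassis. The other clevis holds an equal pin (head 52 mm above it). Hole 27 mm dia through 3 aligned plates, 34 mm in all, free below. With the collar on top the balls are 8 mm below the last plate. Within 80 mm nothing is over 8 mm higher than the top.
Not all that is in view belongs to the job. Leave any purple or turquoise look-alike of the lock_pin alone. What is shaped like the part that bears clevis_hole but purple or red is not meant.

How it is judged:
On the way:
1. the pin is through the clevis, collar within 10 mm of the top face, with its buttons still pressed and its balls in (value of joint pin_ball above 0.0045 m and horizontal distance between lock_pin and clevis_hole below 0.012 m and z of lock_pin in the frame of clevis_hole below 0.01 m and angle between lock_pin's own z axis and vertical below 0.25 rad), for 0.1 s.
At the end, for the whole second after the job is handed in: The ball-lock pin stands at rest in the empty clevis: upright within 10 degrees, its axis within 10 mm of the hole's centre, its collar within 6 mm of the top face, its balls out again (less than 2 mm drawn in) below the lower plate (value of joint pin_ball below 0.002 m and horizontal distance between lock_pin and clevis_hole below 0.01 m and z of lock_pin in the frame of clevis_hole between -0.006 and 0.006 m and angle between lock_pin's own z axis and vertical below 0.17 rad and linear speed of lock_pin below 0.02 m/s); the robot touches nothing.
It also fails if it takes over 38 s, if anything falls off the work surface, if the arm or the gripper's body presses on something with over 40 N, if the wrist force passes 120 N, or if a joint passes its speed limit or range.

## Working session

There is one attempt and no reset: what is moved stays moved. The work goes in short steps, Python scripts to look and compute and a tool call to move; the robot and the scene stay as the last step left them, time stands still between calls to the robot, and variables do not carry over. Pictures are saved under pics/ and viewed, on a budget of 10 in all, crops included, one or two more only if the job needs it, and the job is handed in when it is done.

Besides the shell and the picture viewer there is one more tool, called after "Emit:" by a JSON object that holds its "api" and its "payload". arm_command: Moves the arm, as the interface text tells. Shifts and turns lie within -1 to 1; 1 stands for 0.02 m of shift or 360 degrees of turn. Its arguments: {"type":"object","properties":{"rows":{"type":"array","items":{"type":"object","properties":{"delta_pos":{"type":"array","items":{"type":"number","minimum":-1,"maximum":1}},"rot":{"type":"array","items":{"type":"number","minimum":-1,"maximum":1}},"fingers":{"type":"number"}}}},"squeeze":{"type":"number"}},"required":["rows"]}

```bash
mkdir -p pics
cat > h.py <<'E'
import numpy as np, cv2
from workcell import env
def snap(n):
    c=env.get_calibration(n); im,d=env.read_camera(n)
    np.savez(f'pics/{n}.npz',im=im,d=d,**{k:np.array(c[k]) for k in('mtx','distortion','R','t')}); return im,d
def load(n): return np.load(f'pics/{n}.npz')
def pt(f,u,v,z=None,depth=None):
    "world point of pixel at given world z, or from depth"
    x,y=cv2.undistortPoints(np.array([[[u,v]]],float),f['mtx'],f['distortion'])[0,0]
    r=f['R'].T@np.array([x,y,1]); o=-f['R'].T@f['t']
    s=(z-o[2])/r[2] if z is not None else (depth if depth else float(f['d'][int(round(v)),int(round(u))]))
    return o+s*r
def prj(f,X):
    return cv2.projectPoints(np.array([X],float),cv2.Rodrigues(f['R'])[0],f['t'],f['mtx'],f['distortion'])[0][0,0]
E
python3 - <<'E'
from h import *
a=snap('top')[0]; b=snap('side')[0]
cv2.imwrite('pics/top1.png',cv2.resize(a,(800,600),interpolation=cv2.INTER_CUBIC));cv2.imwrite('pics/side1.png',cv2.resize(b,(800,600),interpolation=cv2.INTER_CUBIC))
print(env.hold_point_z,env.get_state())
E
```

```text
-0.0187 {'clock': 0.1, 'joint_pos': array([1.17139193e+00, 3.13942486e-01, 4.51161469e-02, 1.30363190e+00,
       2.75240931e-05, 1.43120062e+00]), 'qvel': array([ 0.00012887, -0.00103785,  0.00328238, -0.00049803,  0.00053191,
       -0.00150696]), 'tau': array([ 3.21355728e-03, -4.81724417e+01,  2.99244636e+01,  1.27421474e-02,
       -4.55176155e-05,  8.01200599e-06]), 'tcp_pos': array([0.14753468, 0.55527829, 0.23049792]), 'orientation': array([-2.34506897e-04,  1.29539264e-01,  9.91573945e-01, -7.97297536e-04]), 'wrist_force': array([-0.05484654,  0.26411907,  0.02665302]), 'ft_torque': array([ 0.01237329,  0.02108124, -0.01346406]), 'finger_gap': 0.08569057551203275}
```

View pics/top1.png

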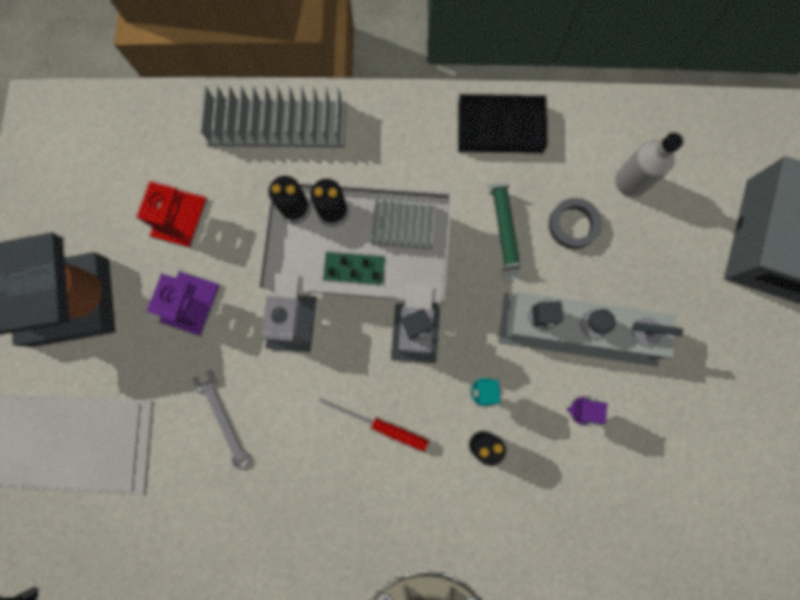

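View pics/side1.png

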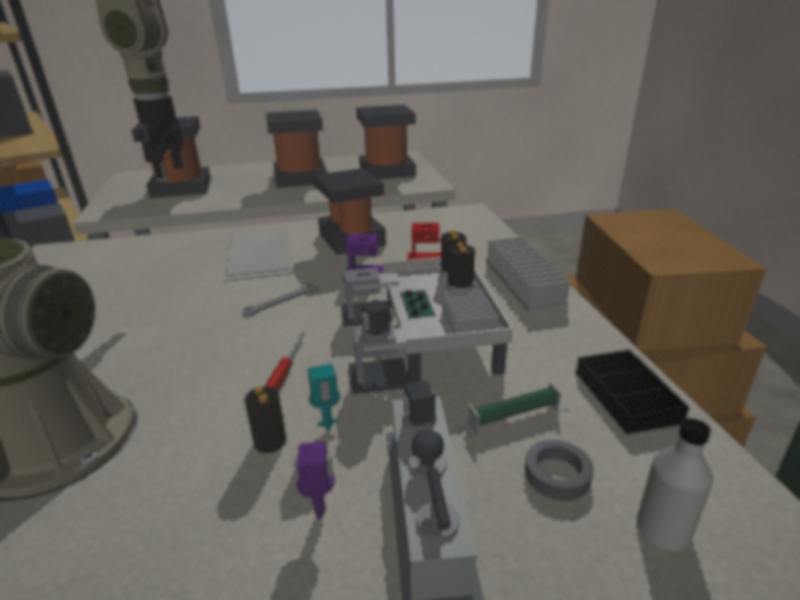

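Candidates for the pin (top picture, 800x600): the block head at (547,313), the round knob at (600,320) and the T-bar at (657,330), all in the rack, plus turquoise (486,391) and purple (590,411) look-alikes. The block head fits. For the clevis, the grey one with the open hole at (280,315) fits. The one at (415,325) already holds a pin, and the red and purple ones are excluded. I'll confirm both in an enlarged crop.

Run:
```python
from h import *
f=load('top'); im=f['im']
a=cv2.resize(im[170:240,160:227],None,fx=8,fy=8,interpolation=cv2.INTER_CUBIC)[:, :400]
a=cv2.resize(im[175:230,160:210],(400,440),interpolation=cv2.INTER_CUBIC)   # 8x, origin (160,175)
b=cv2.resize(im[175:230,325:375],(400,440),interpolation=cv2.INTER_CUBIC)   # origin (325,175)
o=np.hstack([a,b]); o=cv2.convertScaleAbs(o,alpha=1.6,beta=10)
cv2.imwrite('pics/crop1.png',o)
for u,v in[(179,201),(350,200),(385,205),(420,211),(266,207)]:
  print(u,v,pt(f,u,v).round(4))
```

```text
179 201 [0.5344 0.269  0.011 ]
350 200 [ 0.5309 -0.1684  0.1275]
385 205 [ 0.5221 -0.2547  0.1193]
420 211 [ 0.5094 -0.3383  0.1207]
266 207 [0.5068 0.0322 0.1462]
```

View pics/crop1.png

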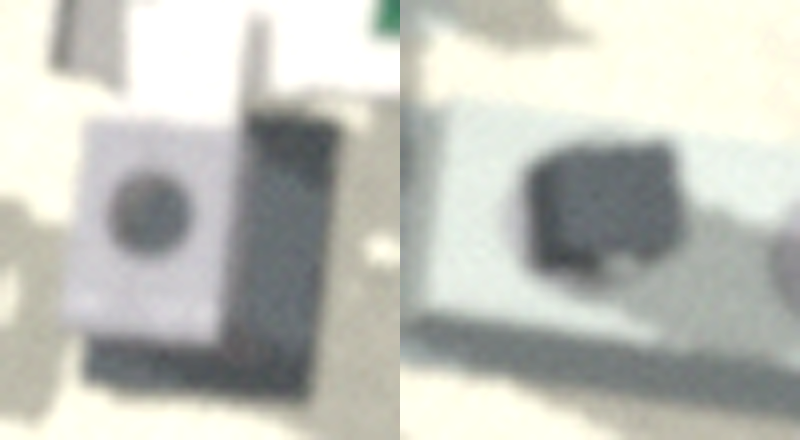

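The crop confirms both. On the left is the open hole, centred at crop (150,213), full-picture pixel (178.3,201.2). On the right is a dark block head at crop (613,200), pixel (351.2,199.6), with a grey button on its lower (−x) face at (620,262). Next I'll work out positions and the wrist camera's place.

Run:
```python
from h import *
from scipy.spatial.transform import Rotation as Ro
f=load('top')
print('hole',pt(f,178.3,201.2,z=.095).round(4),'pin',pt(f,351.2,199.6,z=.1275).round(4))
d=f['d'];print('pin top depth z',[pt(f,u,v)[2].round(4) for u,v in[(350,199),(353,198),(352,201)]],'plate z',[pt(f,u,v)[2].round(4) for u,v in[(172,205),(180,212),(186,195)]])
s=env.get_state();q=s['orientation'];T=Ro.from_quat(q,scalar_first=True)
c=env.get_calibration('wrist');R=np.array(c['R']);o=-R.T@np.array(c['t']).ravel()
print('cam in tool',T.inv().apply(o-s['tcp_pos']).round(4),'axis',T.inv().apply(R[2]).round(3)); print(c['mtx'])
y=T.apply([0,1,0]);print('y azimuth',np.degrees(np.arctan2(y[1],y[0])))
```

```text
hole [0.5223 0.251  0.095 ] pin [ 0.532  -0.1712  0.1275]
pin top depth z [np.float64(0.1274), np.float64(0.1284), np.float64(0.1263)] plate z [np.float64(0.0945), np.float64(0.0932), np.float64(0.0975)]
cam in tool [ 0.0804  0.0012 -0.1429] axis [-0.315 -0.001  0.949]
[[286.00010818   0.         256.79096501]
 [  0.         286.00010818 193.43917549]
 [  0.           0.           1.        ]]
y azimuth 75.11406905425521
```

Emit:
{"api": "arm_command", "payload": {"rows": [{"rot": [0, 0, 0.0232], "fingers": 0}, {"rot": [0, 0, 0.0232]}, {"rot": [0, 0, 0.0232]}, {"rot": [0, 0, 0.0232]}, {"rot": [0, 0, 0.0232]}, {"rot": [0, 0, 0.0232]}, {"rot": [0, 0, 0.0232]}, {"rot": [0, 0, 0.0232]}, {"rot": [0, 0, 0.0232]}, {"delta_pos": [-0.8, 0.98, 0]}, {"delta_pos": [-0.8, 0.98, 0]}, {"delta_pos": [-0.8, 0.98, 0]}, {"delta_pos": [-0.8, 0.98, 0]}, {"delta_pos": [-0.8, 0.98, 0]}, {"delta_pos": [-0.8, 0.98, 0]}, {"delta_pos": [-0.8, 0.98, 0]}, {"delta_pos": [-0.8, 0.98, 0]}, {"delta_pos": [-0.8, 0.98, 0]}, {"delta_pos": [-0.8, 0.98, 0]}, {"delta_pos": [-0.8, 0.98, 0]}]}}

```text
schema error: expected keys delta_pos, rot, fingers
```

Emit:
{"api": "arm_command", "payload": {"rows": [{"delta_pos": [0, 0, 0], "rot": [0, 0, 0.0232], "fingers": 0}, {"delta_pos": [0, 0, 0], "rot": [0, 0, 0.0232], "fingers": 0}, {"delta_pos": [0, 0, 0], "rot": [0, 0, 0.0232], "fingers": 0}, {"delta_pos": [0, 0, 0], "rot": [0, 0, 0.0232], "fingers": 0}, {"delta_pos": [0, 0, 0], "rot": [0, 0, 0.0232], "fingers": 0}, {"delta_pos": [0, 0, 0], "rot": [0, 0, 0.0232], "fingers": 0}, {"delta_pos": [0, 0, 0], "rot": [0, 0, 0.0232], "fingers": 0}, {"delta_pos": [0, 0, 0], "rot": [0, 0, 0.0232], "fingers": 0}, {"delta_pos": [0, 0, 0], "rot": [0, 0, 0.0232], "fingers": 0}, {"delta_pos": [-0.8, 0.98, 0], "rot": [0, 0, 0], "fingers": 0}, {"delta_pos": [-0.8, 0.98, 0], "rot": [0, 0, 0], "fingers": 0}, {"delta_pos": [-0.8, 0.98, 0], "rot": [0, 0, 0], "fingers": 0}, {"delta_pos": [-0.8, 0.98, 0], "rot": [0, 0, 0], "fingers": 0}, {"delta_pos": [-0.8, 0.98, 0], "rot": [0, 0, 0], "fingers": 0}, {"delta_pos": [-0.8, 0.98, 0], "rot": [0, 0, 0], "fingers": 0}, {"delta_pos": [-0.8, 0.98, 0], "rot": [0, 0, 0], "fingers": 0}, {"delta_pos": [-0.8, 0.98, 0], "rot": [0, 0, 0], "fingers": 0}, {"delta_pos": [-0.8, 0.98, 0], "rot": [0, 0, 0], "fingers": 0}, {"delta_pos": [-0.8, 0.98, 0], "rot": [0, 0, 0], "fingers": 0}, {"delta_pos": [-0.8, 0.98, 0], "rot": [0, 0, 0], "fingers": 0}]}}

```text
clock: 2.1
tcp_pos: [0.3636, 0.3786, 0.2309]
orientation: [-0.0, 0.707, 0.707, -0.0]
wrist_force: [-0.3, 0.3, -0.3]
finger_gap: 0.0856
```

Emit:
{"api": "arm_command", "payload": {"rows": [{"delta_pos": [-0.8, 0.98, 0], "rot": [0, 0, 0], "fingers": 0}, {"delta_pos": [-0.8, 0.98, 0], "rot": [0, 0, 0], "fingers": 0}, {"delta_pos": [-0.8, 0.98, 0], "rot": [0, 0, 0], "fingers": 0}, {"delta_pos": [-0.8, 0.98, 0], "rot": [0, 0, 0], "fingers": 0}, {"delta_pos": [-0.8, 0.98, 0], "rot": [0, 0, 0], "fingers": 0}, {"delta_pos": [-0.8, 0.98, 0], "rot": [0, 0, 0], "fingers": 0}, {"delta_pos": [-0.8, 0.98, 0], "rot": [0, 0, 0], "fingers": 0}, {"delta_pos": [-0.8, 0.98, 0], "rot": [0, 0, 0], "fingers": 0}, {"delta_pos": [0, 0, 0], "rot": [0, 0, 0], "fingers": 0}, {"delta_pos": [0, 0, 0], "rot": [0, 0, 0], "fingers": 0}]}}

```text
clock: 3.1
tcp_pos: [0.5197, 0.2509, 0.2306]
orientation: [-0.0, 0.708, 0.706, -0.001]
wrist_force: [0.4, 0.2, 0.2]
finger_gap: 0.0851
```

Run:
```python
from h import *
im,d=snap('wrist'); f=load('wrist')
print(env.get_state()['tcp_pos'],prj(f,[.5223,.251,.095]))
cv2.imwrite('pics/w1.png',cv2.convertScaleAbs(cv2.resize(im,(800,600),interpolation=cv2.INTER_CUBIC),alpha=1.4))
```

```text
[0.51927408 0.25139515 0.23082775] [258.89530261 183.32727436]
```

View pics/w1.png

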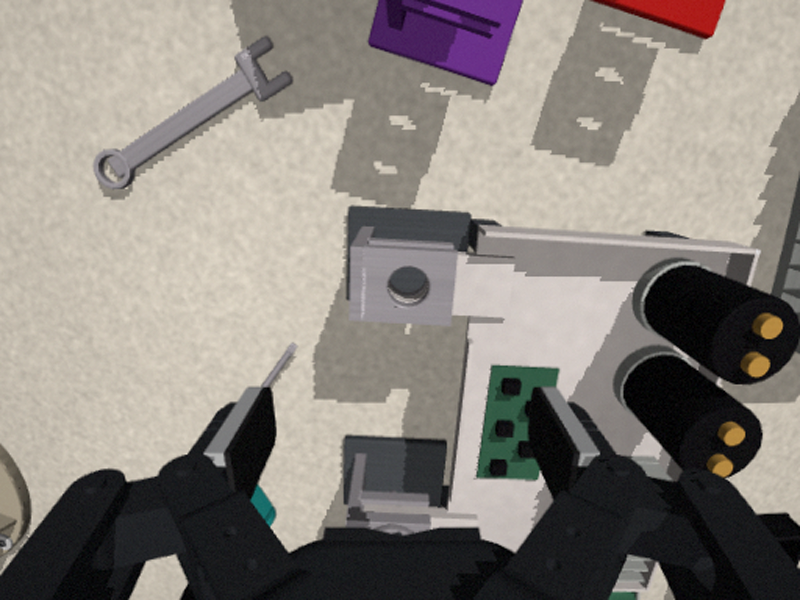

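The wrist view shows the empty grey clevis with its hole at (409,285), which is pixel (261.6,182.2). That is within 3 px of where the top-camera estimate projects. Moving on to the pin.

Emit:
{"api": "arm_command", "payload": {"rows": [{"delta_pos": [-1, 0.03, 0], "rot": [0, 0, 0], "fingers": 0}, {"delta_pos": [-1, 0.03, 0], "rot": [0, 0, 0], "fingers": 0}, {"delta_pos": [-1, 0.03, 0], "rot": [0, 0, 0], "fingers": 0}, {"delta_pos": [-1, 0.03, 0], "rot": [0, 0, 0], "fingers": 0}, {"delta_pos": [-1, 0.03, 0], "rot": [0, 0, 0], "fingers": 0}, {"delta_pos": [-1, 0.03, 0], "rot": [0, 0, 0], "fingers": 0}, {"delta_pos": [-1, 0.03, 0], "rot": [0, 0, 0], "fingers": 0}, {"delta_pos": [-1, 0.03, 0], "rot": [0, 0, 0], "fingers": 0}, {"delta_pos": [-1, 0.03, 0], "rot": [0, 0, 0], "fingers": 0}, {"delta_pos": [-1, 0.03, 0], "rot": [0, 0, 0], "fingers": 0}, {"delta_pos": [-1, 0.03, 0], "rot": [0, 0, 0], "fingers": 0}, {"delta_pos": [-1, 0.03, 0], "rot": [0, 0, 0], "fingers": 0}, {"delta_pos": [-1, 0.03, 0], "rot": [0, 0, 0], "fingers": 0}, {"delta_pos": [-1, 0.03, 0], "rot": [0, 0, 0], "fingers": 0}, {"delta_pos": [-1, 0.03, 0], "rot": [0, 0, 0], "fingers": 0}, {"delta_pos": [-1, 0.03, 0], "rot": [0, 0, 0], "fingers": 0}, {"delta_pos": [-1, 0.03, 0], "rot": [0, 0, 0], "fingers": 0}, {"delta_pos": [-1, 0.03, 0], "rot": [0, 0, 0], "fingers": 0}, {"delta_pos": [-1, 0.03, 0], "rot": [0, 0, 0], "fingers": 0}, {"delta_pos": [-1, 0.03, 0], "rot": [0, 0, 0], "fingers": 0}]}}

```text
clock: 5.15
tcp_pos: [0.5312, -0.148, 0.2314]
orientation: [-0.0, 0.707, 0.707, 0.0]
wrist_force: [-0.3, -0.3, -0.1]
finger_gap: 0.0854
```

Emit:
{"api": "arm_command", "payload": {"rows": [{"delta_pos": [-1, 0, 0], "rot": [0, 0, 0], "fingers": 0}, {"delta_pos": [0, 0, 0], "rot": [0, 0, 0], "fingers": 0}, {"delta_pos": [0, 0, 0], "rot": [0, 0, 0], "fingers": 0}]}}

```text
clock: 5.45
tcp_pos: [0.5312, -0.1677, 0.2312]
orientation: [-0.0, 0.707, 0.707, 0.0]
wrist_force: [-0.5, -0.1, -0.4]
finger_gap: 0.0853
```

Run:
```python
from h import *
f=load('wrist'); print('hole wrist',pt(f,261.6,182.2,z=.095).round(4), [pt(f,u,v)[2].round(4) for u,v in[(240,182),(261,202),(280,190)]])
import os; os.rename('pics/wrist.npz','pics/wrist_hole.npz')
im,d=snap('wrist'); f=load('wrist')
s=env.get_state();print(s['tcp_pos'],s['orientation'],prj(f,[.532,-.1712,.1275]))
cv2.imwrite('pics/w2.png',cv2.convertScaleAbs(cv2.resize(im[96:288,128:384],(768,576),interpolation=cv2.INTER_CUBIC),alpha=1.6,beta=15))
```

```text
hole wrist [0.525  0.2522 0.095 ] [np.float64(0.0952), np.float64(0.0953), np.float64(0.0956)]
[ 0.53121654 -0.16740031  0.23124306] [-3.92651234e-04  7.07097025e-01  7.07116412e-01  1.48111994e-04] [257.00856455 197.01934902]
```

View pics/w2.png

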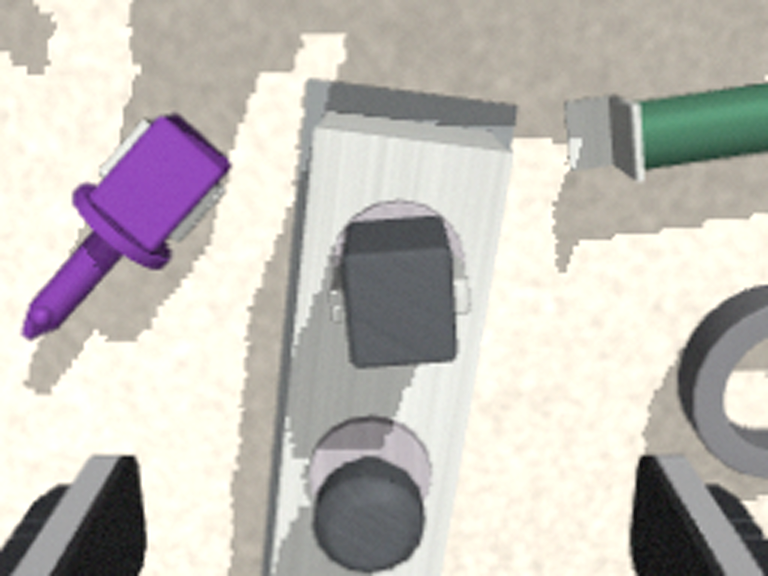

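The wrist view shows the block head with a button on each side, at (335,305) and (462,297). The top-face corners are about (345,255), (450,247), (457,358), (352,367), and the round knob sits below it. The head is yawed by about 4°.

Run:
```python
from h import *
f=load('wrist')
P=[pt(f,128+(x+.5)/3-.5,96+(y+.5)/3-.5,z=.1275) for x,y in[(345,255),(450,247),(457,358),(352,367)]]
P=np.array(P);print(P.round(4),P.mean(0).round(4))
for i,j in[(0,1),(3,2),(3,0),(2,1)]:
  e=P[j]-P[i];print(np.linalg.norm(e).round(4),np.degrees(np.arctan2(e[1],e[0])).round(1))
print([pt(f,u,v)[2].round(4) for u,v in[(260,198),(255,205),(266,210)]],'rack z',pt(f,285,150)[2])
```

```text
[[ 0.5192 -0.1557  0.1275]
 [ 0.5504 -0.1532  0.1275]
 [ 0.5534 -0.1889  0.1275]
 [ 0.5208 -0.192   0.1275]] [ 0.536  -0.1725  0.1275]
0.0314 4.5
0.0328 5.3
0.0363 92.5
0.0358 94.8
[np.float64(0.1279), np.float64(0.1264), np.float64(0.1279)] rack z 0.07654456287422357
```

Emit:
{"api": "arm_command", "payload": {"rows": [{"delta_pos": [-0.23, 0.21, 0], "rot": [0, 0, -0.012], "fingers": 0.2}, {"delta_pos": [0, 0, 0], "rot": [0, 0, 0], "fingers": 0.2}, {"delta_pos": [0, 0, 1], "rot": [0, 0, 0], "fingers": 0.2}, {"delta_pos": [0, 0, 1], "rot": [0, 0, 0], "fingers": 0.2}, {"delta_pos": [0, 0, 1], "rot": [0, 0, 0], "fingers": 0.2}, {"delta_pos": [0, 0, 1], "rot": [0, 0, 0], "fingers": 0.2}, {"delta_pos": [0, 0, 1], "rot": [0, 0, 0], "fingers": 0.2}, {"delta_pos": [0, 0, 0], "rot": [0, 0, 0], "fingers": 0.2}]}}

```text
clock: 6.3
tcp_pos: [0.5336, -0.1712, 0.1286]
orientation: [-0.003, 0.68, 0.733, -0.001]
wrist_force: [-0.4, -0.2, -0.2]
finger_gap: 0.0685
```

Run:
```python
from h import *
im,d=snap('wrist'); f=load('wrist')
s=env.get_state();print(s['tcp_pos'],s['finger_gap'])
cv2.imwrite('pics/w3.png',cv2.convertScaleAbs(cv2.resize(im[150:342,128:384],(768,576),interpolation=cv2.INTER_CUBIC),alpha=1.6,beta=15))
```

```text
[ 0.53451575 -0.17179157  0.13029422] 0.06838230749787641
```

View pics/w3.png

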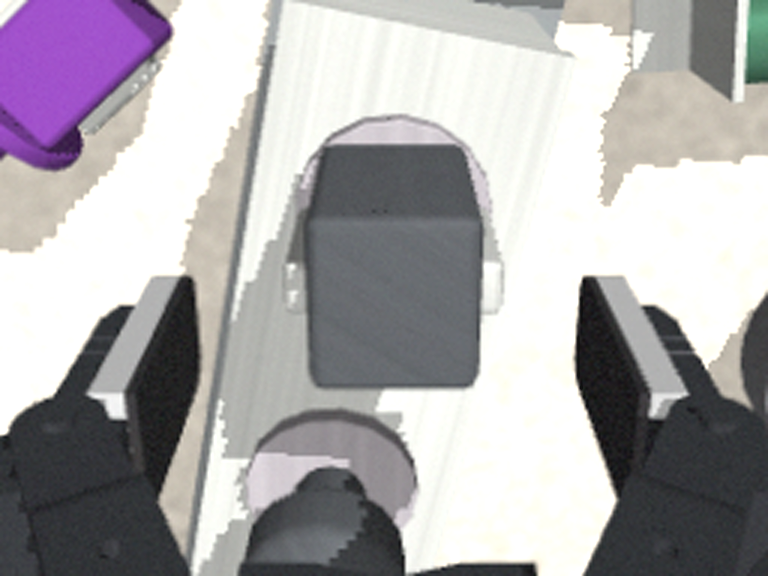

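The head is now square to the pads, with the head centre at x≈394 and the finger middle at 387, so it needs about 1.4 mm toward +x. The purple pin is clear of the fingers. Now a numeric check.

Run:
```python
from h import *
f=load('wrist')
c=lambda x,y:(128+(x+.5)/3-.5,150+(y+.5)/3-.5)
P=np.array([pt(f,*c(x,y),z=.1275) for x,y in[(307,216),(482,218),(478,386),(314,386)]])
print(P.round(4),P.mean(0).round(4))
for zt in(.130,.136,.14):
  u=prj(f,[.5345,-.1718,zt]); print(zt,(u[0]-128)*3+1,(u[1]-150)*3+1)
```

```text
[[ 0.5183 -0.1548  0.1275]
 [ 0.5503 -0.1528  0.1275]
 [ 0.5535 -0.1888  0.1275]
 [ 0.5213 -0.1913  0.1275]] [ 0.5358 -0.1719  0.1275]
0.13 388.23227114543147 310.54596042175814
0.136 388.1086597950965 327.43778329223835
0.14 388.02111462653284 339.39303243240477
```

Emit:
{"api": "arm_command", "payload": {"rows": [{"delta_pos": [0, 0.07, 0.75], "rot": [0, 0, 0], "fingers": 0.2}, {"delta_pos": [0, 0, 0.75], "rot": [0, 0, 0], "fingers": 0.2}, {"delta_pos": [0, 0, 0.75], "rot": [0, 0, 0], "fingers": 0.2}, {"delta_pos": [0, 0, 0], "rot": [0, 0, 0], "fingers": 0.2}, {"delta_pos": [0, 0, 0], "rot": [0, 0, 0], "fingers": 1}, {"delta_pos": [0, 0, 0], "rot": [0, 0, 0], "fingers": 1}, {"delta_pos": [0, 0, 0], "rot": [0, 0, 0], "fingers": 1}, {"delta_pos": [0, 0, 0], "rot": [0, 0, 0], "fingers": 1}, {"delta_pos": [0, 0, 0], "rot": [0, 0, 0], "fingers": 1}, {"delta_pos": [0, 0, 0], "rot": [0, 0, 0], "fingers": 1}], "squeeze": 50}}

```text
clock: 7.35
tcp_pos: [0.5378, -0.1735, 0.0884]
orientation: [0.001, 0.68, 0.733, 0.0]
wrist_force: [-1.7, 1.0, 6.0]
finger_gap: 0.0336
```

Emit:
{"api": "arm_command", "payload": {"rows": [{"delta_pos": [0, 0, -0.3], "rot": [0, 0, 0], "fingers": 1}, {"delta_pos": [0, 0, -0.7], "rot": [0, 0, 0], "fingers": 1}, {"delta_pos": [0, 0, -1], "rot": [0, 0, 0], "fingers": 1}, {"delta_pos": [0, 0, -1], "rot": [0, 0, 0], "fingers": 1}, {"delta_pos": [0, 0, -1], "rot": [0, 0, 0], "fingers": 1}, {"delta_pos": [0, 0, -1], "rot": [0, 0, 0], "fingers": 1}, {"delta_pos": [0, 0, -1], "rot": [0, 0, 0], "fingers": 1}, {"delta_pos": [0, 0, -1], "rot": [0, 0, 0], "fingers": 1}, {"delta_pos": [0, 0, -1], "rot": [0, 0, 0], "fingers": 1}, {"delta_pos": [0, 0, 0], "rot": [0, 0, 0], "fingers": 1}, {"delta_pos": [0, 0, 0], "rot": [0, 0, 0], "fingers": 1}]}}

```text
clock: 8.45
tcp_pos: [0.5372, -0.1732, 0.2464]
orientation: [0.0, 0.68, 0.733, 0.0]
wrist_force: [-0.0, -1.0, -2.8]
finger_gap: 0.0336
```

Run:
```python
from h import *
im,d=snap('side'); f=load('side'); b,_=snap('wrist')
s=env.get_state();print(s['tcp_pos'],s['orientation'],s['finger_gap'],s['wrist_force'])
u,v=prj(f,s['tcp_pos']).astype(int);print(u,v)
g=lambda i,u,v:cv2.resize(i[max(v-50,0):v+50,max(u-50,0):u+50],(400,400),interpolation=cv2.INTER_CUBIC)
w=load('wrist');k=prj(w,s['tcp_pos']).astype(int)
cv2.imwrite('pics/s2.png',cv2.convertScaleAbs(np.hstack([g(im,u,v),g(b,*k)]),alpha=1.6,beta=15))
```

```text
[ 0.5364773  -0.17284949  0.24506885] [-9.27790817e-04  6.80319636e-01  7.32914927e-01 -2.03237901e-04] 0.03332489354627511 [-0.34913273  0.48242042 -2.47588228]
268 199
```

View pics/s2.png

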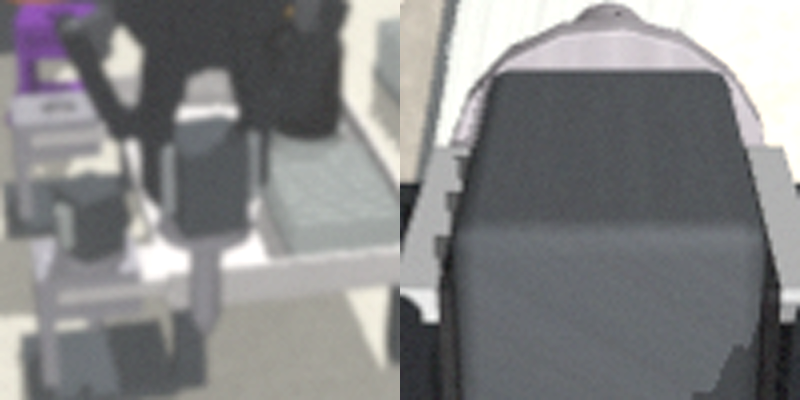

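The pin hangs upright and square in the fingers. The gap is 33.3 mm, so the buttons are flush, and the wrist force shows about 2.5 N of weight. No ball is visible sticking out in the side view. I'll carry it to the clevis.

Emit:
{"api": "arm_command", "payload": {"rows": [{"delta_pos": [0.5, 0.05, 0], "rot": [0, 0, 0], "fingers": 1}, {"delta_pos": [1, 0.05, 0], "rot": [0, 0, 0], "fingers": 1}, {"delta_pos": [1, 0.05, 0], "rot": [0, 0, 0], "fingers": 1}, {"delta_pos": [1, 0.05, 0], "rot": [0, 0, 0], "fingers": 1}, {"delta_pos": [1, 0.05, 0], "rot": [0, 0, 0], "fingers": 1}, {"delta_pos": [1, 0.05, 0], "rot": [0, 0, 0], "fingers": 1}, {"delta_pos": [1, 0.05, 0], "rot": [0, 0, 0], "fingers": 1}, {"delta_pos": [1, 0.05, 0], "rot": [0, 0, 0], "fingers": 1}, {"delta_pos": [1, 0.05, 0], "rot": [0, 0, 0], "fingers": 1}, {"delta_pos": [1, 0.05, 0], "rot": [0, 0, 0], "fingers": 1}, {"delta_pos": [1, 0.05, 0], "rot": [0, 0, 0], "fingers": 1}, {"delta_pos": [1, 0.05, 0], "rot": [0, 0, 0], "fingers": 1}, {"delta_pos": [1, 0.05, 0], "rot": [0, 0, 0], "fingers": 1}, {"delta_pos": [1, 0.05, 0], "rot": [0, 0, 0], "fingers": 1}, {"delta_pos": [1, 0.05, 0], "rot": [0, 0, 0], "fingers": 1}, {"delta_pos": [1, 0.05, 0], "rot": [0, 0, 0], "fingers": 1}, {"delta_pos": [1, 0.05, 0], "rot": [0, 0, 0], "fingers": 1}, {"delta_pos": [1, 0.05, 0], "rot": [0, 0, 0], "fingers": 1}, {"delta_pos": [1, 0.05, 0], "rot": [0, 0, 0], "fingers": 1}, {"delta_pos": [1, 0.05, 0], "rot": [0, 0, 0], "fingers": 1}]}}

```text
clock: 10.55
tcp_pos: [0.5269, 0.2186, 0.2453]
orientation: [-0.001, 0.68, 0.733, -0.001]
wrist_force: [-0.2, 0.1, -1.4]
finger_gap: 0.0339
```

Emit:
{"api": "arm_command", "payload": {"rows": [{"delta_pos": [1, 0.03, 0], "rot": [0, 0, 0], "fingers": 1}, {"delta_pos": [0.6, 0, 0], "rot": [0, 0, 0], "fingers": 1}, {"delta_pos": [0, 0, 0], "rot": [0, 0, 0], "fingers": 1}, {"delta_pos": [0, 0, 0], "rot": [0, 0, 0], "fingers": 1}]}}

```text
clock: 10.95
tcp_pos: [0.5257, 0.2491, 0.2458]
orientation: [-0.0, 0.68, 0.733, -0.001]
wrist_force: [0.3, 0.3, -1.8]
finger_gap: 0.0335
```

Run:
```python
from h import *
s=env.get_state();print(s['tcp_pos'],s['orientation'],s['finger_gap'],s['wrist_force'])
```

```text
[0.52574732 0.24910929 0.24582989] [-1.08956272e-04  6.80091607e-01  7.33126929e-01 -5.47531203e-04] 0.03350900624548131 [ 0.32027273  0.2511455  -1.79971732]
```

Emit:
{"api": "arm_command", "payload": {"rows": [{"delta_pos": [0.09, 0, 0.8], "rot": [0, 0, 0], "fingers": 1}, {"delta_pos": [0, 0, 0.8], "rot": [0, 0, 0], "fingers": 1}, {"delta_pos": [0, 0, 0.8], "rot": [0, 0, 0], "fingers": 1}, {"delta_pos": [0, 0, 0.8], "rot": [0, 0, 0], "fingers": 1}, {"delta_pos": [0, 0, 0], "rot": [0, 0, 0], "fingers": 1}, {"delta_pos": [0, 0, 0], "rot": [0, 0, 0], "fingers": 1}]}}

```text
clock: 11.55
tcp_pos: [0.526, 0.2502, 0.1825]
orientation: [-0.0, 0.681, 0.733, -0.0]
wrist_force: [0.6, -0.1, -1.2]
finger_gap: 0.0337
```

Run:
```python
from h import *
im,d=snap('side'); f=load('side'); b,_=snap('wrist'); w=load('wrist')
s=env.get_state();print(s['tcp_pos'],s['wrist_force'])
H=[.526,.252,.095]
g=lambda i,u,v:cv2.resize(i[max(v-50,0):v+50,max(u-50,0):u+50],(400,400),interpolation=cv2.INTER_CUBIC)
a=prj(f,[.526,.251,.11]).astype(int);k=prj(w,[.526,.265,.11]).astype(int);print(a,k,'hole px',prj(f,H),prj(w,H))
cv2.imwrite('pics/s3.png',cv2.convertScaleAbs(np.hstack([g(im,*a),g(b,*k)]),alpha=1.5,beta=15))
```

```text
[0.52674731 0.25075772 0.18344334] [-0.23906397  0.1935985  -1.6661585 ]
[232 170] [256 188] hole px [232.72975951 174.39255674] [255.41631579 197.32964799]
```

View pics/s3.png

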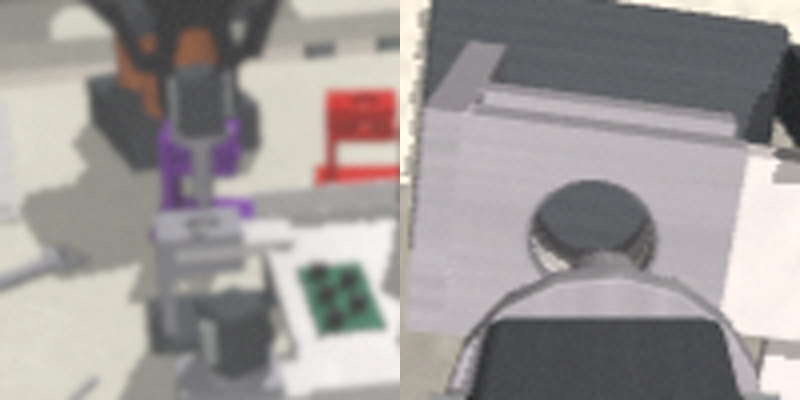

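The side crop (left) shows the tip directly above the clevis. In the wrist crop (right) the hole centre is at x≈592, while the tip and collar centre are at x≈607, so the pin sits about 2–3 mm too far along tool y. I'll quantify that.

Run:
```python
from h import *
w=load('wrist')
c=lambda x,y:(206+(x-400+.5)/4-.5,138+(y+.5)/4-.5)
A=[pt(w,*c(x,y),z=.095) for x,y in[(528,238),(657,238),(592,180)]]
print(np.round(A,4)); 
print('tip',pt(w,*c(608,252),z=.118), 'collar l/r',pt(w,*c(487,318),z=.177),pt(w,*c(735,318),z=.177))
# head top edge corners at z=.171+.052
print(pt(w,*c(490,320),z=.223-0.045),pt(w,*c(717,320),z=.178))
```

```text
[[0.5108 0.2511 0.095 ]
 [0.5383 0.2531 0.095 ]
 [0.5236 0.2649 0.095 ]]
tip [0.52740428 0.25740739 0.118     ] collar l/r [0.5092991  0.26744333 0.177     ] [0.54423859 0.27001349 0.177     ]
[0.50981075 0.26760398 0.178     ] [0.54159231 0.26994391 0.178     ]
```

Emit:
{"api": "arm_command", "payload": {"rows": [{"delta_pos": [0, -0.11, 0], "rot": [0, 0, 0], "fingers": 1}, {"delta_pos": [0, 0, 0.3], "rot": [0, 0, 0], "fingers": 1}, {"delta_pos": [0, 0, 0.5], "rot": [0, 0, 0], "fingers": 1}, {"delta_pos": [0, 0, 0.5], "rot": [0, 0, 0], "fingers": 1}, {"delta_pos": [0, 0, 0], "rot": [0, 0, 0], "fingers": 1}]}}

```text
clock: 12.15
tcp_pos: [0.5224, 0.2505, 0.1539]
orientation: [-0.001, 0.68, 0.733, -0.002]
wrist_force: [-0.7, -0.5, -1.9]
finger_gap: 0.0335
```

Emit:
{"api": "arm_command", "payload": {"rows": [{"delta_pos": [0, 0, 0.4], "rot": [0, 0, 0], "fingers": 1}, {"delta_pos": [0, 0, 0.4], "rot": [0, 0, 0], "fingers": 1}, {"delta_pos": [0, 0, 0.4], "rot": [0, 0, 0], "fingers": 1}, {"delta_pos": [0, 0, 0.4], "rot": [0, 0, 0], "fingers": 1}, {"delta_pos": [0, 0, 0.4], "rot": [0, 0, 0], "fingers": 1}, {"delta_pos": [0, 0, 0], "rot": [0, 0, 0], "fingers": 1}, {"delta_pos": [0, 0, 0], "rot": [0, 0, 0], "fingers": 1}]}}

```text
clock: 12.85
tcp_pos: [0.5238, 0.2508, 0.1161]
orientation: [-0.0, 0.68, 0.733, -0.0]
wrist_force: [0.6, -0.5, -1.9]
finger_gap: 0.0332
```

Emit:
{"api": "arm_command", "payload": {"rows": [{"delta_pos": [0, 0, 0.15], "rot": [0, 0, 0], "fingers": 1}, {"delta_pos": [0, 0, 0.15], "rot": [0, 0, 0], "fingers": 1}, {"delta_pos": [0, 0, 0], "rot": [0, 0, 0], "fingers": 1}, {"delta_pos": [0, 0, 0], "rot": [0, 0, 0], "fingers": 1}]}}

```text
clock: 13.25
tcp_pos: [0.5239, 0.2509, 0.1103]
orientation: [-0.0, 0.68, 0.733, 0.0]
wrist_force: [-0.4, -1.1, -2.6]
finger_gap: 0.0336
```

Emit:
{"api": "arm_command", "payload": {"rows": [{"delta_pos": [0, 0, 0.1], "rot": [0, 0, 0], "fingers": 1}, {"delta_pos": [0, 0, 0], "rot": [0, 0, 0], "fingers": 1}]}}

```text
clock: 13.45
tcp_pos: [0.5241, 0.251, 0.1085]
orientation: [0.0, 0.68, 0.733, 0.0]
wrist_force: [0.3, 0.1, -1.9]
finger_gap: 0.0333
```

Emit:
{"api": "arm_command", "payload": {"rows": [{"delta_pos": [0, 0, 0.1], "rot": [0, 0, 0], "fingers": 1}, {"delta_pos": [0, 0, 0], "rot": [0, 0, 0], "fingers": 1}]}}

```text
clock: 13.65
tcp_pos: [0.5242, 0.2511, 0.1084]
orientation: [0.0, 0.68, 0.733, 0.001]
wrist_force: [-4.4, -0.2, 11.2]
finger_gap: 0.0336
```

Emit:
{"api": "arm_command", "payload": {"rows": [{"delta_pos": [0, 0, 0.05], "rot": [0, 0, 0], "fingers": 1}, {"delta_pos": [0, 0, 0], "rot": [0, 0, 0], "fingers": 1}]}}

```text
clock: 13.85
tcp_pos: [0.5242, 0.251, 0.1084]
orientation: [0.001, 0.68, 0.733, 0.001]
wrist_force: [-4.9, -1.7, 17.2]
finger_gap: 0.0337
```

Contact came at the expected height (TCP 0.108, so the collar is at about 0.096), with the force rising to 17 N. I'll ease off, open the fingers and rise.

Emit:
{"api": "arm_command", "payload": {"rows": [{"delta_pos": [0, 0, -0.12], "rot": [0, 0, 0], "fingers": 1}, {"delta_pos": [0, 0, 0], "rot": [0, 0, 0], "fingers": 1}, {"delta_pos": [0, 0, 0], "rot": [0, 0, 0], "fingers": 0.2}, {"delta_pos": [0, 0, 0], "rot": [0, 0, 0], "fingers": 0.2}, {"delta_pos": [0, 0, 0], "rot": [0, 0, 0], "fingers": 0.2}, {"delta_pos": [0, 0, 0], "rot": [0, 0, 0], "fingers": 0.2}, {"delta_pos": [0, 0, 0], "rot": [0, 0, 0], "fingers": 0.2}]}}

```text
clock: 14.55
tcp_pos: [0.5239, 0.2509, 0.1075]
orientation: [-0.0, 0.68, 0.733, -0.0]
wrist_force: [-0.2, -0.5, -1.0]
finger_gap: 0.0687
```

Emit:
{"api": "arm_command", "payload": {"rows": [{"delta_pos": [0, 0, -0.4], "rot": [0, 0, 0], "fingers": 0.2}, {"delta_pos": [0, 0, -0.8], "rot": [0, 0, 0], "fingers": 0.2}, {"delta_pos": [0, 0, -1], "rot": [0, 0, 0], "fingers": 0.2}, {"delta_pos": [0, 0, -1], "rot": [0, 0, 0], "fingers": 0.2}, {"delta_pos": [0, 0, -1], "rot": [0, 0, 0], "fingers": 0.2}, {"delta_pos": [0, 0, -1], "rot": [0, 0, 0], "fingers": 0.2}, {"delta_pos": [0, 0, -1], "rot": [0, 0, 0], "fingers": 0.2}, {"delta_pos": [0, 0, 0], "rot": [0, 0, 0], "fingers": 0.2}, {"delta_pos": [0, 0, 0], "rot": [0, 0, 0], "fingers": 0.2}]}}

```text
clock: 15.45
tcp_pos: [0.5242, 0.251, 0.2322]
orientation: [0.0, 0.68, 0.733, 0.001]
wrist_force: [-0.8, 0.4, 0.4]
finger_gap: 0.068
```

Run:
```python
from h import *
im,d=snap('side'); f=load('side'); b,_=snap('wrist'); w=load('wrist')
s=env.get_state();print(s['clock'],s['tcp_pos'],s['wrist_force'],s['finger_gap'])
g=lambda i,u,v:cv2.resize(i[max(v-45,0):v+45,max(u-45,0):u+45],(400,400),interpolation=cv2.INTER_CUBIC)
P=[.525,.2516,.147]
a=prj(f,[.525,.2516,.1]).astype(int);k=prj(w,P).astype(int);print(a,k,prj(w,P))
cv2.imwrite('pics/s4.png',cv2.convertScaleAbs(np.hstack([g(im,*a),g(b,*k)]),alpha=1.5,beta=15))
print('head z',[pt(w,k[0]+i,k[1]+j)[2].round(4) for i,j in[(0,0),(-12,0),(12,0),(0,-12),(0,12)]])
```

```text
15.55 [0.52337988 0.25070871 0.2307934 ] [ 0.39765111  0.16979596 -1.10878755] 0.06820871484982854
[232 173] [257 199] [257.63845087 199.71220345]
head z [np.float64(0.1465), np.float64(0.146), np.float64(0.1463), np.float64(0.1475), np.float64(0.1466)]
```

View pics/s4.png

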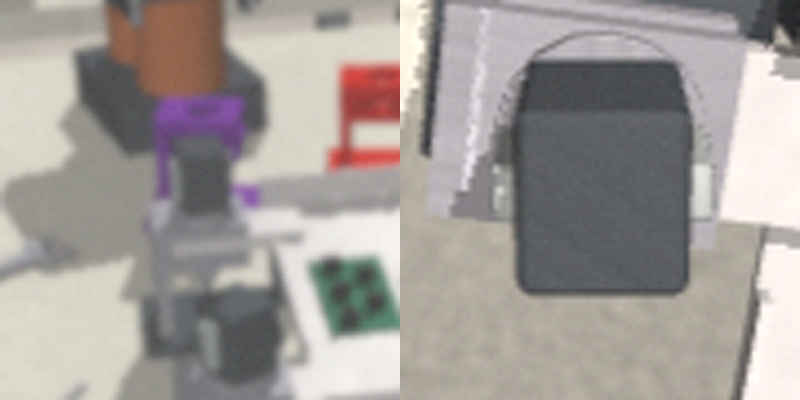

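The pin stands upright on the clevis with the collar seated; the head top is flat at z≈0.1465, against 0.147 expected. Both buttons are sprung out, at (500,190) and (702,190), so the balls are out too. The gripper is clear, so I'm handing in.

```bash
python3 -c "
from h import *
print(env.hand_in())"
```

```text
the job is handed in; nothing more can be done
None
```

I took the two-button pin from the rack, lowered it through the empty clevis until its collar touched, and let go. I then rose clear and handed in at about 15.6 s; hand-in reports no verdict, so these are my own checks.

**Grip:** the fingers were about 33.5 mm apart from pick-up to release, so the buttons were flush. The collar met the clevis at 17 N at the expected height.

**After release:**
- **Seating:** the head top is flat at z ≈ 0.1465 m, against 0.147 m expected for a seated collar.
- **Position:** the hole measured (0.5246, 0.2516), and the gripper released the pin at about (0.524, 0.251).
- **Locking:** both buttons are visibly sprung out. The balls themselves could not be seen, so I take it from the buttons that they are out.
- **Robot:** the gripper is well clear of the pin.

**Disagreement:** the top camera put the pin and the hole about 2–4 mm nearer the robot in x than the wrist camera. I went with the wrist camera, and the pin entered without resistance.

I viewed 9 pictures. The first move call was refused for missing keys and moved nothing.

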